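# Push the mug rack home into the loading guide

## Task

Push the blue mug rack along the counter into the corner of the steel guide, so that its far long side lies flush against the long rail and its left short side flush against the short end stop, then move clear. Only push it from outside with the fingers: do not lift or tip the rack, do not take hold of or push its walls from inside, and do not touch the two mugs in it, which must stay standing. Leave everything else on the counter where it stands.

Things in the scene. Friction and masses are not known exactly. Their poses are not given: they have to be found in the camera images.
- rack: Loose blue plastic open rack, 140 (x) by 210 (y) by 65 mm high, flat upright outer walls, 0.3 to 0.65 kg, with two mugs of 0.2 kg in it (rims 83 mm above the counter). Origin: centre of its underside, so the outer faces lie at x = +-70 and y = +-105 mm; z up. It slides on the counter. At the start its x axis is within 0.25 rad of straight ahead of the robot.
- rack_inside: The inner faces and the middle divider of the same rack, fixed in it (walls 7 mm thick in all). Same origin and axes as the rack. The fingers must not touch these.
- guide: Fixed steel L-shaped guide, 40 mm high. Origin: its inner corner at counter level; x away from the robot, y to its left. Inner face of the long rail: plane x = 0, from y = 0 to -340 mm; of the end stop: plane y = 0, from x = 0 to -110 mm; both 12 mm thick, beyond those planes. With the rack home, its origin is at x -70, y -105 mm here, axes parallel.
- mug_a: White mug, 68 mm across, 78 mm high, with a handle, standing in the rack's right compartment. Origin: centre of its underside. Not to be touched.
- mug_b: White mug, same as the other, in the rack's left compartment. Origin: centre of its underside. Not to be touched.
- stray_mug: Blue mug with a handle, 72 mm across, 85 mm high, standing on the counter; stays. Origin: centre of its underside.
- sugar_jar: Amber jar with steel cap, 72 mm across, 90 mm high; stays. Origin: centre of its underside.
- saucer: White saucer, 140 mm across, 18 mm high; stays. Origin: centre of its underside.
- sponge: Yellow sponge, 90 by 60 by 30 mm; stays. Origin: centre of its underside.
- spoon: Steel spoon lying on the counter left of the guide; stays. Origin: on its underside, its x along the handle.

How it is judged:
By the outcome, as a careful person would: the job done as asked, in the order asked, and still so for the second after the job is handed in, with the robot touching nothing.
It also fails if it takes over 72 s, if anything falls off the work surface, if the arm or the gripper's body presses on something with over 40 N, if the wrist force passes 120 N, or if a joint passes its speed limit or range.

## Robot

A 7-joint arm with a two-finger parallel gripper is mounted at the origin on the work surface. World frame = base frame: x ahead of the robot, y to its left, z up, the work surface at z = 0. Lengths are in m, angles in rad, forces in N, time in s.
With the tool pointing down it reaches from about 0.4 to 0.85 m from the base axis. Payload 4.5 kg.
Tool frame: the origin (TCP) lies midway between the tips of the shut fingers; the grasp point (between the pads) lies 19 mm behind it (r.hold_point_z is the distance from the TCP to the grasp point, in m); z points along the fingers, y is the direction in which the jaws open and shut (so a half turn about z gives the same grasp; the last joint's range is limited). The gripper opens to 88 mm and grips with 3 to 60 N. Pads are 18 mm wide; open, the fingers measure 123 mm over their backs; the gripper's body (75 mm by 187 mm) begins 45 mm behind the grasp point.
Start: joints at [-1.105, 0.689, -0.195, 1.565, 0.157, 0.902, -0.215], TCP at [0.262, 0.568, 0.239] pointing down, gripper open.
Joint ranges: [-3.01, 3.01], [-0.46, 2.08], [-1.47, 1.51], [0.13, 2.56], [-1, 4.14], [0.04, 2.09], [-2.66, 2.66]. Speed limits (rad/s): [2.57, 2.57, 3.14, 3.14, 3.14, 3.14, 3.14].

## Interface

Orientations are given as a unit quaternion [x, y, z, w].
In Python, from plant import r gives the robot as it stands. The module is installed in compiled form; this text tells all that it offers.
- The arm moves only by the tool move_arm, never from a script. Its arguments are lists of equal length, an entry for each row: "turn": the turn, a rotation vector about the tool's x, y, z in units of 2 pi rad (1.0 is 2 pi rad), a list of three; "dp": the shift along the tool's x, y, z in units of 2.5 cm (1.0 is 2.5 cm), a list of three; "jaw": the closure, from -1 (fully open) to 1 (shut), so that 0 is half open. In form: {"turn": [[wx, wy, wz], ...], "dp": [[x, y, z], ...], "jaw": [jaw, ...]}. A call has 1 to 10 rows; each row shifts and turns the commanded pose from where the row before left it, along the tool's axes as they then stand; what a row does not reach is not made up. A row lasts 1/12 s, in which the tool goes at most 41.7 mm and 7.16 degrees, less where a joint would pass 70% of its speed; a pose out of reach is approached as far as the arm can. A call with a number of a shift or a turn outside -1 to 1 is refused whole. A call with a gripper value outside its range is refused whole. The fingers move at their own pace and stop on an object; "newtons" is the grip in N (left out, the last holds). Time passes only in rows, so rows that do not move let the fingers close. It gives the time, the measured TCP pose, the force and the opening at its end, in the units of the state.
- r.get_state(): the state, without advancing time (a new reading comes with each control period).
- r.snapshot(name): name is "side" or "top" or "wrist"; returns a dict with "frame" (384x512x3 uint8, blue, green, red), "mtx" (3x3 intrinsics, pixels), "origin" and "orientation" of the camera in the world; the wrist camera has in their place "tool_from_camera" (4x4, takes a point from camera to tool coordinates, whose origin is the TCP and whose axes are the flange's). Camera axes: x right, y up, looking along -z (the intrinsics and any distortion apply to the point x, -y, -z); pixel columns grow to the right and rows downward; lengths in m; the calibration is good to about 2 mm. A picture is of the moment at which its call begins: read the wrist's pose just before it. There is no depth.
- r.finish_job(): hands the job in, once; it reports no verdict.
The state is a dict: "clock": time; "q": joint angles; "qd": joint speeds; "joint_torque": joint torques, N m; "tool_pos": TCP position; "eef_rot": TCP orientation; "contact_force": force on the tool from outside, world axes, zero at the start; "moment": the same for the moment, N m; "opening": opening from 0.0 (shut) to 1.0 (fully open).
Only numpy, scipy, OpenCV 4.12 (cv2) and the standard library are available. Lean on these libraries where they do the work, as an engineer would, in place of code of your own. Each camera call takes 0.05 s, during which the arm holds its last target.

## Working session

There is one attempt and no reset: what is moved stays moved. The work goes in short steps, Python scripts to look and compute and a tool call to move; the robot and the scene stay as the last step left them, time stands still between calls to the robot, and variables do not carry over. Pictures are saved under pics/ and viewed, and the job is handed in when it is done.

Besides the shell and the picture viewer there is one more tool, called after "Call:" as name(argument=value, ...) on one line, values as JSON. move_arm: Moves the arm, as the interface text tells. Shifts and turns lie within -1 to 1; 1 stands for 2.5 cm of shift or 2 pi rad of turn. Its arguments: {"type":"object","properties":{"turn":{"type":"array","items":{"type":"array","items":{"type":"number","minimum":-1,"maximum":1}}},"dp":{"type":"array","items":{"type":"array","items":{"type":"number","minimum":-1,"maximum":1}}},"jaw":{"type":"array","items":{"type":"number"}},"newtons":{"type":"number"}},"required":["turn","dp","jaw"]}

```bash
mkdir -p pics
cat > h.py <<'E'
import numpy as np, cv2
from plant import r
from scipy.spatial.transform import Rotation as R
def snap(n,f):
    s=r.get_state(); d=r.snapshot(n); cv2.imwrite('pics/'+f,d['frame']); 
    np.savez('pics/'+f+'.npz',**{k:np.array(v) for k,v in d.items()},tp=s['tool_pos'],tr=s['eef_rot'])
def cam(f):
    d=dict(np.load('pics/'+f+'.npz'))
    if 'origin' in d:
        o=d['orientation']; M=R.from_quat(o).as_matrix() if o.size==4 else o.reshape(3,3)
        return d,M,d['origin']
    T=np.eye(4);T[:3,:3]=R.from_quat(d['tr']).as_matrix();T[:3,3]=d['tp'];T=T@d['tool_from_camera']
    return d,T[:3,:3],T[:3,3]
def ray(f,uv,z):
    d,M,o=cam(f);K=d['mtx'];out=[]
    for u,v in np.atleast_2d(uv):
        p=np.linalg.solve(K,[u,v,1]);w=M@np.array([p[0],-p[1],-p[2]]);out.append(o+w*(z-o[2])/w[2])
    return np.array(out)
def proj(f,P):
    d,M,o=cam(f);c=(np.atleast_2d(P)-o)@M;p=np.c_[c[:,0],-c[:,1],-c[:,2]]@d['mtx'].T
    return p[:,:2]/p[:,2:]
E
python3 - <<'E'
from h import *
for n in ['top','side','wrist']: snap(n,n+'0.png')
s=r.get_state();print(s)
for n in ['top','side','wrist']:
    d=cam(n+'0.png');print(n,d[0].keys(),d[0]['mtx'],d[1],d[2])
E
```

```text
{'clock': 0.15, 'q': array([-1.10516732,  0.68979811, -0.19453942,  1.56602472,  0.15731875,
        0.90247434, -0.21511021]), 'qd': array([ 9.31458952e-05, -2.98742801e-03,  3.46795774e-04, -1.93723599e-03,
        8.60011076e-05, -4.80700477e-04,  8.07334819e-04]), 'joint_torque': array([-6.77000644e-04, -5.27860916e+01, -1.26847420e+00, -1.53586560e+01,
       -5.25844074e-02,  3.92356364e-03,  1.03709046e-04]), 'tool_pos': array([0.26142864, 0.56721964, 0.23811176]), 'eef_rot': array([ 2.14208428e-01,  9.76787755e-01, -6.49833702e-04, -9.32695743e-05]), 'contact_force': array([-0.0315614 ,  0.04104037,  0.19475637]), 'moment': array([ 0.02968031,  0.0531525 , -0.04725094]), 'opening': 0.997118178163538}
top dict_keys(['frame', 'mtx', 'origin', 'orientation', 'tp', 'tr']) [[437.93117401   0.         262.85628157]
 [  0.         437.93117401 192.51985343]
 [  0.           0.           1.        ]] [[ 2.05901864e-02  9.75997729e-01 -2.16805161e-01]
 [-9.99787619e-01  2.02893746e-02 -3.61352055e-03]
 [ 8.72053271e-04  2.16833519e-01  9.76208208e-01]] [ 0.32557592 -0.02154458  1.25656478]
side dict_keys(['frame', 'mtx', 'origin', 'orientation', 'tp', 'tr']) [[490.91597033   0.         257.06123388]
 [  0.         490.91597033 183.94293411]
 [  0.           0.           1.        ]] [[ 0.83780258  0.42809288 -0.3388559 ]
 [-0.54584867  0.64350359 -0.53661193]
 [-0.01166477  0.6345389   0.7728029 ]] [ 0.05691063 -0.83975313  1.23663213]
wrist dict_keys(['frame', 'mtx', 'tool_from_camera', 'tp', 'tr']) [[296.12575627   0.         252.71798175]
 [  0.         296.12575627 191.40854835]
 [  0.           0.           1.        ]] [[ 0.41874773 -0.87531865 -0.24180074]
 [ 0.9080995   0.40293293  0.11401907]
 [-0.00237354 -0.26732436  0.96360368]] [0.19869071 0.59709518 0.38449609]
```

View pics/top0.png

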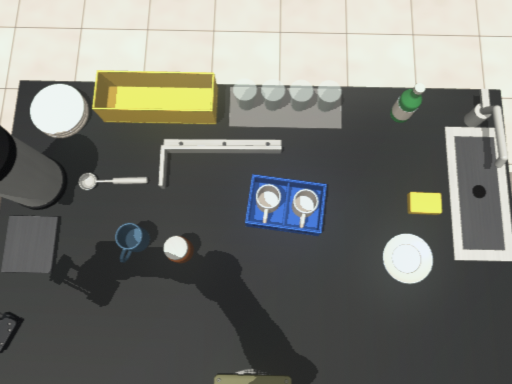

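View pics/side0.png

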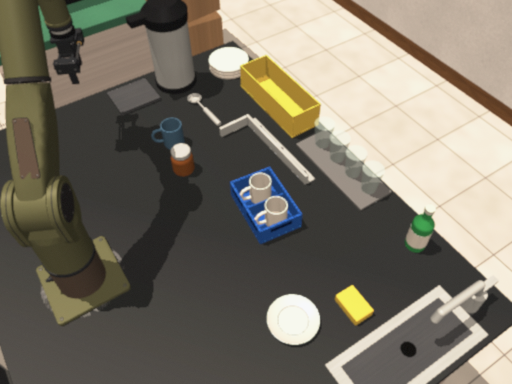

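The top view shows the rack at about (287,205), the guide's inner corner near (166,151), the jar at (176,248) and the stray mug at (128,237). The wrist camera isn't needed yet. Next I'll measure these.

Run:
```python
from h import *
f='top0.png';im=cv2.imread('pics/'+f);hsv=cv2.cvtColor(im,cv2.COLOR_BGR2HSV)
m=cv2.inRange(hsv,(105,150,60),(125,255,255));m[:, :230]=0
c=max(cv2.findContours(m,0,2)[0],key=cv2.contourArea);h=cv2.convexHull(c)
P=ray(f,h[:,0],.065)[:,:2]
rc=cv2.minAreaRect((P*1000).astype(np.float32));print(rc);print(cv2.boxPoints(rc))
# jar cap, stray mug, rail
for n,uv,z in [('jar',(176,248),.09),('mug',(128,237),.085),('spoon',(147,181),.005)]: print(n,ray(f,uv,z))
g=cv2.resize(im[120:280,60:340],None,fx=2.8,fy=2.8,interpolation=2);cv2.imwrite('pics/crop0.png',g)
```

```text
((558.295654296875, -81.20832061767578), (210.4354248046875, 146.7202911376953), 83.37214660644531)
[[ 473.28156  -177.25562 ]
 [ 619.0213   -194.19006 ]
 [ 643.30975    14.838974]
 [ 497.57       31.773422]]
jar [[0.42908939 0.21009956 0.09      ]]
mug [[0.45620648 0.34151344 0.085     ]]
spoon [[0.63117997 0.32481791 0.005     ]]
```

View pics/crop0.png

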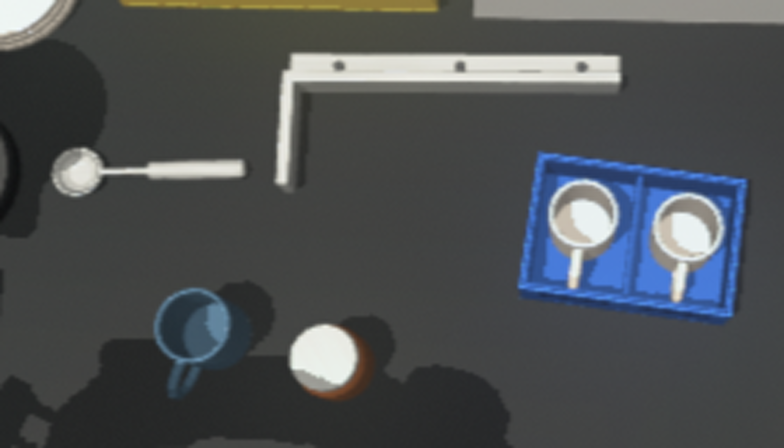

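Run:
```python
from h import *
f='top0.png';im=cv2.imread('pics/'+f);g=cv2.cvtColor(im,cv2.COLOR_BGR2GRAY)
for u in (180,200,220,240,260,275): print(u,g[134:158,u])
for v in (160,170,180,185): print(v,g[v,150:175])
im=cv2.imread('pics/side0.png');cv2.imwrite('pics/crop1.png',cv2.resize(im[90:250,200:340],None,fx=3.7,fy=3.7,interpolation=2))
```

```text
180 [ 72  73  73  73  84 151 217 192 121 105 116 172 219 224 221 124 107 107
 103  75  69  69  69  69]
200 [ 73  72  73  72  84 152 218 222 222 220 220 220 225 229 224 129 110 108
 103  75  69  69  69  69]
220 [ 72  72  72  71  84 155 221 225 225 224 222 204 223 229 226 129 110 108
 102  78  70  69  69  69]
240 [ 72  72  71  70  76 124 219 225 224 224 222 198 222 227 227 146 113 108
 103  80  70  69  69  69]
260 [ 71  71  71  71  75 124 217 225 223 223 220 205 219 223 222 144 111 108
 102  80  70  69  69  69]
275 [ 70  71  70  70  73 111 216 225 223 222 218 202 223 223 223 154 112 106
 101  85  71  68  69  68]
160 [ 66  67  67  67  67  67  68  68  70 103 199 228 228 204 142  92  79  63
  51  52  60  66  68  68  68]
170 [ 66  66  66  67  66  67  65  66  83 162 217 229 225 164  96  84  70  52
  49  48  60  67  67  68  67]
180 [ 60  66  65  65  66  66  66  68 101 194 226 225 182 119  88  77  59  47
  48  60  65  66  67  66  66]
185 [ 66  66  66  67  66  66  66  72 115 161 179 178 136  93  84  69  51  46
  49  61  66  66  67  67  66]
```

View pics/crop1.png

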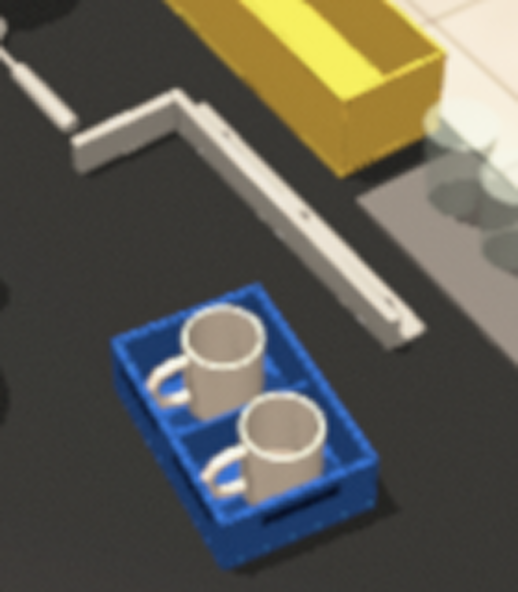

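Run:
```python
from h import *
f='top0.png'
a=ray(f,[(180,148.5),(275,148.85)],.04);b=ray(f,[(180,152.6),(275,153.0)],0)
e=ray(f,[(164,160),(162.7,180)],.04);e0=ray(f,[(166.6,160),(165.2,180)],0.)
print(a,b,e,e0,sep='\n')
# rack short/long edges by line fits
im=cv2.imread('pics/'+f);hsv=cv2.cvtColor(im,cv2.COLOR_BGR2HSV)
m=cv2.inRange(hsv,(105,150,60),(125,255,255));m[:, :230]=0
far=[(u,np.where(m[:,u])[0][0]-.5) for u in range(256,322)]
F=ray(f,far,.065);p=np.polyfit(F[:,1],F[:,0],1);print('far x=',p)
L=ray(f,[(np.where(m[v])[0][0]-.5,v) for v in range(182,220)],.065);q=np.polyfit(L[:,0],L[:,1],1);print('left y=',q)
Rr=ray(f,[(np.where(m[v])[0][-1]+.5,v) for v in range(190,222)],.065);print('right y=',np.polyfit(Rr[:,0],Rr[:,1],1))
# side-view check
f2='side0.png'
print(proj(f2,[[.6433,.0148,.065],[.619,-.1942,.065],[.5043,.031,.065]]))
```

```text
[[ 0.72194958  0.22673439  0.04      ]
 [ 0.72665462 -0.04969404  0.04      ]]
[[ 0.72211065  0.23410396  0.        ]
 [ 0.72680311 -0.05080968  0.        ]]
[[0.68616426 0.27085427 0.04      ]
 [0.62651509 0.27042866 0.04      ]]
[[0.69818218 0.27270281 0.        ]
 [0.63656364 0.2726381  0.        ]]
far x= [0.11538049 0.64154258]
left y= [-0.12131314  0.0923733 ]
right y= [-0.11114018 -0.12502762]
[[269.1522479  165.88244705]
 [302.06179702 213.69223644]
 [229.10360305 181.23414996]]
```

Call:
move_arm(turn=[[0, 0, -0.0178], [0, 0, -0.0178], [0, 0, -0.0178], [0, 0, -0.0177], [0, 0, 0], [0, 0, 0], [0, 0, 0], [0, 0, 0], [0, 0, 0], [0, 0, 0]], dp=[[0, 0, 0], [0, 0, 0], [0, 0, 0], [0, 0, 0], [-0.8, -0.9, 0], [-0.8, -0.9, 0], [-0.8, -0.9, 0], [-0.8, -0.9, 0], [-0.8, -0.9, 0], [-0.8, -0.9, 0]], jaw=[-1, -1, -1, -1, -1, -1, -1, -1, -1, -1])

```text
clock: 0.98
tool_pos: [0.3843, 0.4331, 0.2385]
eef_rot: [-0.008, 1.0, -0.0, -0.0]
contact_force: [-0.3, 1.0, -0.3]
opening: 1.003
```

Call:
move_arm(turn=[[0, 0, 0], [0, 0, 0], [0, 0, 0], [0, 0, 0], [0, 0, 0], [0, 0, 0], [0, 0, 0], [0, 0, 0], [0, 0, 0], [0, 0, 0]], dp=[[-0.2, -1, 0], [-0.2, -1, 0], [-0.2, -1, 0], [-0.2, -1, 0], [-0.2, -1, 0], [-0.2, -1, 0], [-0.2, -1, 0], [-0.2, -1, 0], [-0.2, -1, 0], [-0.2, -1, 0]], jaw=[-1, -1, -1, -1, -1, -1, -1, -1, -1, -1])

```text
clock: 1.82
tool_pos: [0.4373, 0.1839, 0.2386]
eef_rot: [-0.008, 1.0, -0.0, -0.0]
contact_force: [0.9, -0.1, 0.1]
opening: 0.999
```

Call:
move_arm(turn=[[0, 0, 0], [0, 0, 0], [0, 0, 0], [0, 0, 0], [0, 0, 0], [0, 0, 0], [0, 0, 0], [0, 0, 0], [0, 0, 0], [0, 0, 0]], dp=[[0, -1, 0], [0, -1, 0], [0, -1, 0], [0, -1, 0], [0, -1, 0], [0, -1, 0], [0, -1, 0], [0, -1, 0], [0, -1, 0], [0, -1, 0]], jaw=[-1, -1, -1, -1, -1, -1, -1, -1, -1, -1])

```text
clock: 2.65
tool_pos: [0.4408, -0.066, 0.2386]
eef_rot: [-0.007, 1.0, 0.0, -0.0]
contact_force: [0.2, 0.5, 0.1]
opening: 1.0
```

Call:
move_arm(turn=[[0, 0, 0], [0, 0, 0], [0, 0, 0], [0, 0, 0], [0, 0, 0], [0, 0, 0], [0, 0, 0], [0, 0, 0], [0, 0, 0], [0, 0, 0]], dp=[[0.4, -0.8, 0], [0, 0, 1], [0, 0, 1], [0, 0, 1], [0, 0, 1], [0, 0, 1], [0, 0, 1], [0, 0, 1], [0, 0, 0.6], [0, 0, 0.6]], jaw=[-1, -1, -1, -1, -1, -1, -1, -1, -1, -1])

```text
clock: 3.48
tool_pos: [0.4314, -0.0848, 0.0395]
eef_rot: [-0.008, 1.0, -0.0, -0.003]
contact_force: [0.1, -0.4, -0.0]
opening: 1.0
```

Run:
```python
from h import *
snap('side','side1.png');snap('wrist','wrist1.png')
print(r.get_state()['tool_pos'])
```

```text
[ 0.43216968 -0.08519812  0.04029473]
```

View pics/side1.png

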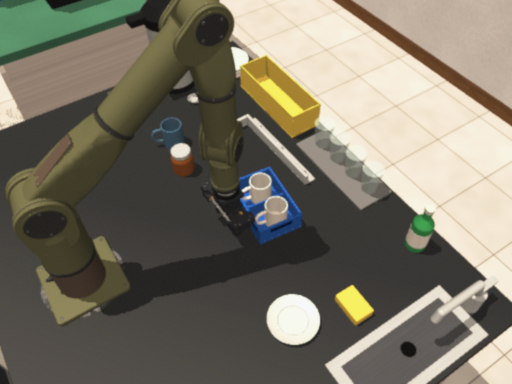

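View pics/wrist1.png

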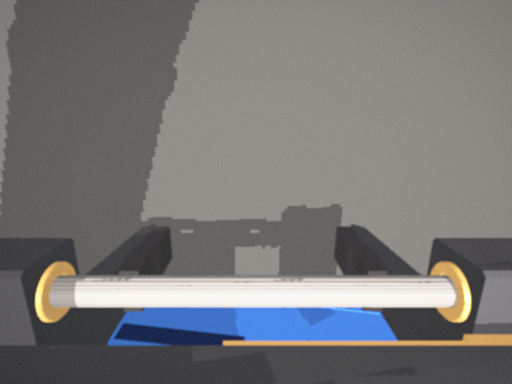

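Call:
move_arm(turn=[[0, 0, 0], [0, 0, 0], [0, 0, 0], [0, 0, 0], [0, 0, 0], [0, 0, 0], [0, 0, 0], [0, 0, 0], [0, 0, 0], [0, 0, 0]], dp=[[-0.2, 0, 0.1], [-0.2, 0, 0.1], [-0.2, 0, 0], [-0.2, 0, 0], [-0.2, 0, 0], [-0.15, 0, 0], [-0.15, 0, 0], [-0.15, 0, 0], [-0.15, 0, 0], [-0.15, 0, 0]], jaw=[-1, -1, -1, -1, -1, -1, -1, -1, -1, -1])

```text
clock: 4.42
tool_pos: [0.4743, -0.0855, 0.0364]
eef_rot: [-0.007, 1.0, -0.001, -0.003]
contact_force: [-6.9, 0.1, 5.8]
opening: 1.002
```

Run:
```python
from h import *
s=r.get_state();print(s['tool_pos'],s['contact_force'])
```

```text
[ 0.47425712 -0.08548478  0.03641129] [-6.8589615   0.13479227  5.76817297]
```

Run:
```python
from h import *
snap('side','side2.png');snap('top','top2.png')
a=cv2.imread('pics/side2.png')[150:250,190:310];b=cv2.imread('pics/top2.png')[150:250,230:350]
cv2.imwrite('pics/c2.png',np.hstack([cv2.resize(x,None,fx=3.3,fy=4*.825,interpolation=2) for x in(a,b)]))
s=r.get_state();print(s['tool_pos'],s['contact_force'])
```

```text
[ 0.47466908 -0.08558005  0.03640473] [-3.26222343 -1.12535411  2.52403689]
```

View pics/c2.png

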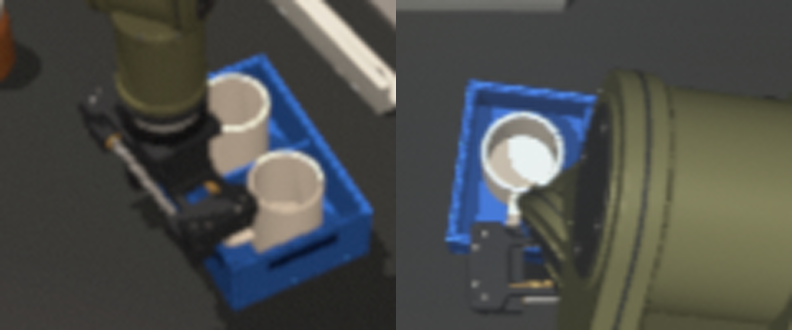

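Call:
move_arm(turn=[[0, 0, 0], [0, 0, 0], [0, 0, 0], [0, 0, 0], [0, 0, 0], [0, 0, 0]], dp=[[-0.15, 0, 0], [-0.15, 0, 0], [-0.15, 0, 0], [-0.15, 0, 0], [-0.15, 0, 0], [-0.15, 0, 0]], jaw=[-1, -1, -1, -1, -1, -1])

```text
clock: 5.02
tool_pos: [0.4958, -0.0864, 0.0362]
eef_rot: [-0.006, 1.0, -0.002, -0.004]
contact_force: [-5.2, -1.9, 5.1]
opening: 0.998
```

Call:
move_arm(turn=[[0, 0, 0], [0, 0, 0], [0, 0, 0], [0, 0, 0], [0, 0, 0], [0, 0, 0], [0, 0, 0]], dp=[[-0.1, 0, -0.03], [-0.15, 0, -0.03], [-0.15, 0, 0], [-0.15, 0, 0], [-0.15, 0, 0], [-0.15, 0, 0], [-0.15, 0, 0]], jaw=[-1, -1, -1, -1, -1, -1, -1])

```text
clock: 5.6
tool_pos: [0.5241, -0.0836, 0.0378]
eef_rot: [-0.008, 1.0, -0.0, -0.001]
contact_force: [-3.8, 0.2, -2.1]
opening: 1.0
```

Run:
```python
from h import *
snap('side','side3.png');snap('top','top3.png')
a=cv2.imread('pics/side3.png')[130:250,190:310];b=cv2.imread('pics/top3.png')[130:250,230:350]
cv2.imwrite('pics/c3.png',np.hstack([cv2.resize(x,None,fx=3.3,fy=3.3,interpolation=2) for x in(a,b)]))
s=r.get_state();print(s['tool_pos'],s['contact_force'])
```

```text
[ 0.52538396 -0.08359532  0.03799428] [-1.58636698  1.26774837 -0.56611602]
```

View pics/c3.png

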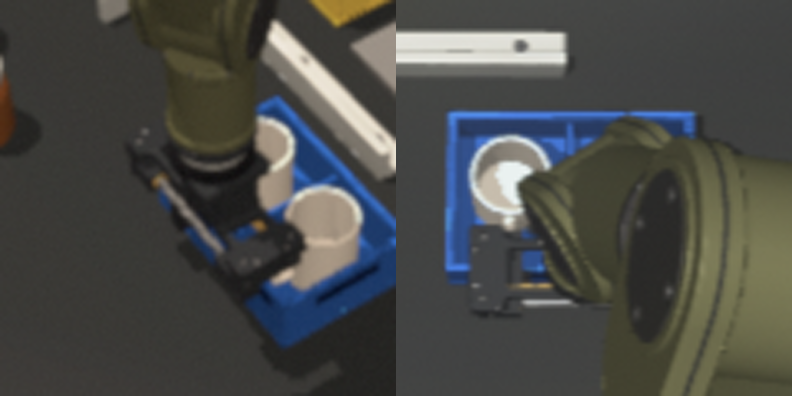

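It was friction: the vertical force changed sign with a 1.5 mm lift. The rack is now parallel to the rail. I'll measure the remaining gap.

```bash
cat >> h.py <<'E'
def blue(f,u0=0):
    im=cv2.imread('pics/'+f);hsv=cv2.cvtColor(im,cv2.COLOR_BGR2HSV)
    m=cv2.inRange(hsv,(105,150,60),(125,255,255));m[:,:u0]=0
    m2=np.zeros_like(m);c=max(cv2.findContours(m,0,2)[0],key=cv2.contourArea);cv2.drawContours(m2,[c],-1,255,-1);return m2,c[:,0]
def meas(f,uf,vl=None,vr=None,u0=150):
    m,c=blue(f,u0)
    F=ray(f,[(u,np.where(m[:,u])[0][0]-.5) for u in range(*uf)],.065);p=np.polyfit(F[:,1],F[:,0],1)
    print('far x at y=',p, 'resid',np.std(F[:,0]-np.polyval(p,F[:,1])),'pt',F.mean(0))
    for n,vv,k in(('left',vl,0),('right',vr,-1)):
        if vv:
            L=ray(f,[(np.where(m[v])[0][k]+(.5 if k else -.5),v) for v in range(*vv)],.065);q=np.polyfit(L[:,0],L[:,1],1);print(n,q,'pt',L.mean(0))
E
python3 - <<'E'
from h import *
m,c=blue('top3.png',150);print(c.min(0),c.max(0))
meas('top3.png',(250,295),(168,205))
E
```

```text
[245 164] [298 215]
far x at y= [-0.02084991  0.67396382] resid 1.1050022959145153e-16 pt [ 0.67482418 -0.04126443  0.065     ]
left [-0.0023646   0.03404299] pt [0.6080224  0.03260526 0.065     ]
```

Call:
move_arm(turn=[[0, 0, 0], [0, 0, 0], [0, 0, 0], [0, 0, 0], [0, 0, 0], [0, 0, 0], [0, 0, 0], [0, 0, 0], [0, 0, 0], [0, 0, 0]], dp=[[-0.15, 0, 0], [-0.18, 0, 0], [-0.18, 0, 0], [-0.18, 0, 0], [-0.18, 0, 0], [-0.18, 0, 0], [-0.18, 0, 0], [-0.18, 0, 0], [-0.15, 0, 0], [-0.1, 0, 0]], jaw=[-1, -1, -1, -1, -1, -1, -1, -1, -1, -1])

```text
clock: 6.53
tool_pos: [0.5645, -0.0835, 0.038]
eef_rot: [-0.008, 1.0, -0.0, -0.002]
contact_force: [-6.1, -0.0, 3.1]
opening: 1.002
```

Run:
```python
from h import *
snap('top','top4.png')
s=r.get_state();print(s['tool_pos'],s['contact_force'],s['q'])
m,c=blue('top4.png',150);print(c.min(0),c.max(0))
meas('top4.png',(250,285),(152,185))
```

```text
[ 0.56517314 -0.08345805  0.03803607] [-3.6397495  -0.65053171 -0.56896583] [ 0.26303827  0.93949539 -0.34218222  1.84919625  0.64555302  0.46875484
  1.04922917]
[246 151] [293 202]
far x at y= [-0.0208781   0.71246336] resid 1.1061371358018574e-16 pt [ 0.71301473 -0.0264089   0.065     ]
left [0.02395837 0.01739854] pt [0.66020097 0.03321588 0.065     ]
```

Call:
move_arm(turn=[[0, 0, 0], [0, 0, 0], [0, 0, 0], [0, 0, 0], [0, 0, -0.018], [0, 0, -0.018], [0, 0, -0.018], [0, 0, -0.018], [0, 0, -0.018], [0, 0, -0.018]], dp=[[0.6, 0, 0], [0.6, 0, 0], [0.6, 0, -0.3], [0, 0, -1], [0, 0, -1], [0, 0, -1], [0, 0, -1], [0, 0, 0], [0, 0, 0], [0, 0, 0]], jaw=[-1, -1, -1, -1, -1, -1, -1, -1, -1, -1])

```text
clock: 7.42
tool_pos: [0.5229, -0.084, 0.1469]
eef_rot: [-0.342, 0.94, -0.001, 0.002]
contact_force: [0.3, -0.0, 0.2]
opening: 1.002
```

Call:
move_arm(turn=[[0, 0, -0.018], [0, 0, -0.018], [0, 0, -0.018], [0, 0, -0.018], [0, 0, -0.018], [0, 0, -0.018], [0, 0, -0.018], [0, 0, -0.016]], dp=[[0, 0, 0], [0, 0, 0], [0, 0, 0], [0, 0, 0], [0, 0, 0], [0, 0, 0], [0, 0, 0], [0, 0, 0]], jaw=[-1, -1, -1, -1, -1, -1, -1, -1])

```text
clock: 8.08
tool_pos: [0.5224, -0.0838, 0.1462]
eef_rot: [0.714, -0.7, 0.001, -0.001]
contact_force: [0.2, -0.2, -0.3]
opening: 1.002
```

Run:
```python
from h import *
s=r.get_state();print(s['tool_pos'],s['eef_rot'],s['q']);print(R.from_quat(s['eef_rot']).as_matrix())
```

```text
[ 0.52243427 -0.08383016  0.1461911 ] [ 7.13945772e-01 -7.00200204e-01  5.89662651e-04 -8.72660313e-04] [ 0.57433245  0.84409632 -0.87789254  1.92286783  0.89873751  0.82506606
  2.35580649]
[[ 1.94386533e-02 -9.99808921e-01  2.06404817e-03]
 [-9.99810979e-01 -1.94378257e-02  4.20300464e-04]
 [-3.80099545e-04 -2.07182810e-03 -9.99997782e-01]]
```

Call:
move_arm(turn=[[0, 0, 0], [0, 0, 0], [0, 0, 0], [0, 0, 0], [0, 0, 0], [0, 0, 0], [0, 0, 0]], dp=[[0.7, -0.7, 0], [0.9, -0.7, 0], [0.9, -0.7, 0], [0.9, -0.7, 0], [0.9, -0.7, 0], [0.9, -0.7, 0], [0.5, -0.6, 0]], jaw=[-1, -1, -1, -1, -1, -1, -1])

```text
clock: 8.67
tool_pos: [0.6446, -0.2299, 0.1461]
eef_rot: [0.71, -0.705, 0.002, 0.001]
contact_force: [0.6, 0.5, -0.1]
opening: 1.0
```

Run:
```python
from h import *
snap('top','top5.png')
s=r.get_state();print(s['tool_pos'],s['eef_rot'],s['q'])
meas('top5.png',(255,300),(155,190))
```

```text
[ 0.64614933 -0.23142884  0.14303241] [ 7.07905217e-01 -7.06307275e-01  3.32557456e-04 -3.54367070e-04] [ 0.78319425  1.1487652  -1.21873212  1.41698754  1.08467667  1.3191956
  2.64865256]
far x at y= [-0.02487594  0.71250913] resid 0.0008359887306688375 pt [ 0.71387433 -0.05488057  0.065     ]
left [0.02919309 0.01402884] pt [0.64853426 0.03296155 0.065     ]
```

View pics/top5.png

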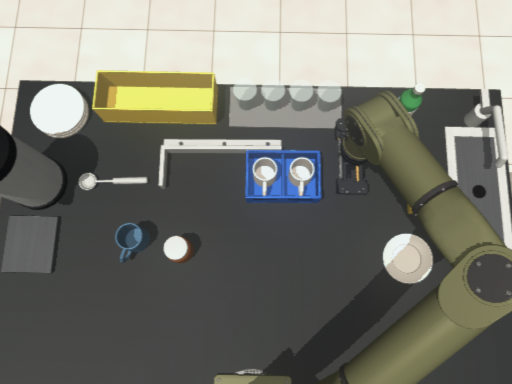

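Call:
move_arm(turn=[[0, 0, 0.018], [0, 0, 0.018], [0, 0, 0.018], [0, 0, 0.018], [0, 0, 0.018], [0, 0, 0.018], [0, 0, 0.018], [0, 0, 0.018], [0, 0, 0.018], [0, 0, 0.018]], dp=[[0, 0, 0], [0, 0, 0], [0, 0, 0], [0, 0, 0], [0, 0, 0], [0, 0, 0], [0, 0, 0], [0, 0, 0], [0, 0, 0], [0, 0, 0]], jaw=[-1, -1, -1, -1, -1, -1, -1, -1, -1, -1])

```text
clock: 9.55
tool_pos: [0.6439, -0.2249, 0.1459]
eef_rot: [-0.222, 0.975, -0.0, 0.001]
contact_force: [0.3, 0.0, 0.3]
opening: 0.997
```

Call:
move_arm(turn=[[0, 0, 0.018], [0, 0, 0.018], [0, 0, 0.018], [0, 0, 0.018], [0, 0, 0.018], [0, 0, 0.018], [0, 0, 0.018], [0, 0, 0.018], [0, 0, 0.018], [0, 0, 0.018]], dp=[[0, 0, 0], [0, 0, 0], [0, 0, 0], [0, 0, 0], [0, 0, 0], [0, 0, 0], [0, 0, 0], [0, 0, 0], [0, 0, 0], [0, 0, 0]], jaw=[-1, -1, -1, -1, -1, -1, -1, -1, -1, -1])

```text
clock: 10.38
tool_pos: [0.644, -0.2248, 0.1461]
eef_rot: [0.335, 0.942, -0.0, 0.001]
contact_force: [0.5, 0.8, -0.6]
opening: 0.998
```

Call:
move_arm(turn=[[0, 0, 0.018], [0, 0, 0.018], [0, 0, 0.018], [0, 0, 0.018], [0, 0, 0.018], [0, 0, 0.018], [0, 0, 0.018], [0, 0, 0.012]], dp=[[0, 0, 0], [0, 0, 0], [0, 0, 0], [0, 0, 0], [0, 0, 0], [0, 0, 0], [0, 0, 0], [0, 0, 0]], jaw=[-1, -1, -1, -1, -1, -1, -1, -1])

```text
clock: 11.05
tool_pos: [0.6443, -0.2247, 0.1463]
eef_rot: [0.699, 0.715, 0.0, 0.001]
contact_force: [0.1, -0.5, 0.1]
opening: 0.999
```

Run:
```python
from h import *
s=r.get_state();print(s['tool_pos'],s['eef_rot'],s['q']);print(R.from_quat(s['eef_rot']).as_matrix())
```

```text
[ 0.64425269 -0.22471248  0.14625758] [6.99339365e-01 7.14788759e-01 4.26309113e-04 1.14037613e-03] [ 0.55988373  0.92820889 -0.5991939   1.44436348  0.5893124   0.94978061
 -0.17654165]
[[-2.18463042e-02  9.99758862e-01  2.22652557e-03]
 [ 9.99760806e-01  2.18485416e-02 -9.85577915e-04]
 [-1.03398659e-03  2.20446176e-03 -9.99997036e-01]]
```

Call:
move_arm(turn=[[0, 0, 0], [0, 0, 0], [0, 0, 0], [0, 0, 0], [0, 0, 0], [0, 0, 0], [0, 0, 0], [0, 0, 0], [0, 0, 0], [0, 0, 0]], dp=[[0, 0, 1], [0, 0, 1], [0, 0, 1], [0, 0, 1], [0.1, 0, 0.4], [0.3, 0, 0], [0.3, 0, 0], [0.3, 0, 0], [0.2, 0, 0], [0.15, 0, 0]], jaw=[-1, -1, -1, -1, -1, -1, -1, -1, -1, -1])

```text
clock: 11.88
tool_pos: [0.6427, -0.1894, 0.037]
eef_rot: [0.697, 0.717, 0.0, 0.0]
contact_force: [-0.2, 0.2, -0.0]
opening: 1.001
```

Call:
move_arm(turn=[[0, 0, 0], [0, 0, 0], [0, 0, 0], [0, 0, 0], [0, 0, 0], [0, 0, 0], [0, 0, 0], [0, 0, 0]], dp=[[0.15, 0, 0], [0.15, 0, 0], [0.15, 0, 0], [0.15, 0, 0], [0.15, 0, 0], [0.15, 0, 0], [0.15, 0, 0], [0.15, 0, 0]], jaw=[-1, -1, -1, -1, -1, -1, -1, -1])

```text
clock: 12.55
tool_pos: [0.6416, -0.166, 0.0368]
eef_rot: [0.699, 0.716, -0.002, 0.003]
contact_force: [0.2, -6.6, 5.0]
opening: 1.002
```

Run:
```python
from h import *
snap('side','side6.png');snap('top','top6.png')
a=cv2.imread('pics/side6.png')[110:260,180:330];b=cv2.imread('pics/top6.png')[110:260,200:350]
cv2.imwrite('pics/c6.png',np.hstack([cv2.resize(x,None,fx=2.66,fy=2.66,interpolation=2) for x in(a,b)]))
s=r.get_state();print(s['tool_pos'],s['contact_force'],s['q'])
m,c=blue('top6.png',150);print(c.min(0),c.max(0))
```

```text
[ 0.64168729 -0.16430411  0.03674287] [-0.48835674 -4.3057446   2.83548892] [ 0.43765007  1.04107683 -0.50644216  1.55563947  0.68894547  0.72888284
 -0.36056692]
[237 151] [307 202]
```

View pics/c6.png

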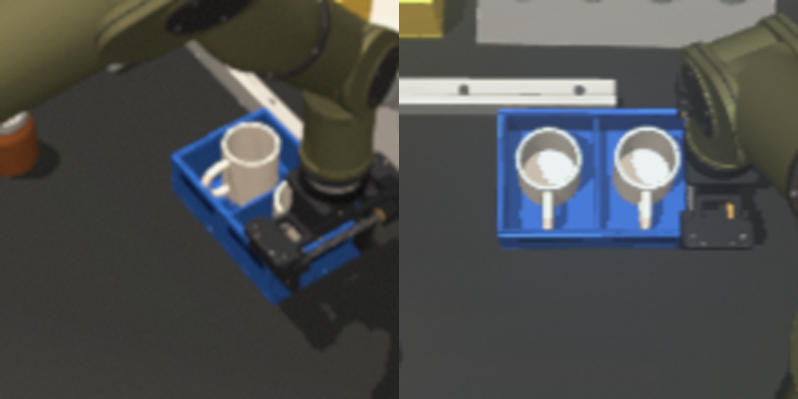

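Call:
move_arm(turn=[[0, 0, 0], [0, 0, 0], [0, 0, 0], [0, 0, 0], [0, 0, 0], [0, 0, 0], [0, 0, 0], [0, 0, 0], [0, 0, 0], [0, 0, 0]], dp=[[0.2, 0, 0], [0.2, 0, 0], [0.2, 0, 0], [0.2, 0, 0], [0.2, 0, 0], [0.2, 0, 0], [0.2, 0, 0], [0.2, 0, 0], [0.2, 0, 0], [0.2, 0, 0]], jaw=[-1, -1, -1, -1, -1, -1, -1, -1, -1, -1])

```text
clock: 13.48
tool_pos: [0.6402, -0.1158, 0.0366]
eef_rot: [0.699, 0.716, -0.003, 0.003]
contact_force: [0.2, -7.9, 5.8]
opening: 0.998
```

Call:
move_arm(turn=[[0, 0, 0], [0, 0, 0], [0, 0, 0], [0, 0, 0], [0, 0, 0], [0, 0, 0], [0, 0, 0], [0, 0, 0], [0, 0, 0], [0, 0, 0]], dp=[[0.2, 0, 0], [0.2, 0, 0], [0.2, 0, 0], [0.2, 0, 0], [0.2, 0, 0], [0.2, 0, 0], [0.2, 0, 0], [0.2, 0, 0], [0.2, 0, 0], [0.2, 0, 0]], jaw=[-1, -1, -1, -1, -1, -1, -1, -1, -1, -1])

```text
clock: 14.32
tool_pos: [0.6389, -0.066, 0.0366]
eef_rot: [0.699, 0.715, -0.003, 0.003]
contact_force: [-0.1, -8.2, 6.6]
opening: 1.0
```

Run:
```python
from h import *
snap('side','side7.png');snap('top','top7.png')
a=cv2.imread('pics/side7.png');b=cv2.imread('pics/top7.png')
cv2.imwrite('pics/c7.png',np.vstack([a[60:260,100:400],b[110:260,50:350]])[:,:,:].repeat(1,0))
s=r.get_state();print(s['tool_pos'],s['contact_force'],s['q'])
m,c=blue('top7.png',150);print(c.min(0),c.max(0))
meas('top7.png',(c.min(0)[0]+5,c.max(0)[0]-6),(c.min(0)[1]+4,c.max(0)[1]-15))
```

```text
[ 0.63892775 -0.06363214  0.03649509] [ 0.59178518 -4.35122403  3.36847304] [ 0.27799734  1.01796691 -0.4783349   1.62333108  0.68630145  0.67501195
 -0.53106301]
[201 151] [269 202]
far x at y= [0.10193161 0.70011692] resid 0.01847190875088569 pt [0.70699217 0.06744963 0.065     ]
left [0.01729446 0.14652029] pt [0.65028663 0.15776664 0.065     ]
```

View pics/c7.png

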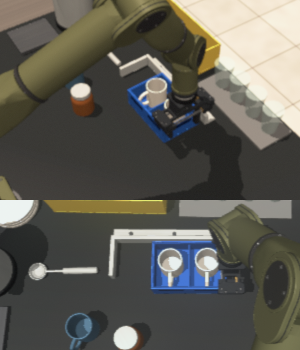

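Call:
move_arm(turn=[[0, 0, 0], [0, 0, 0], [0, 0, 0], [0, 0, 0], [0, 0, 0], [0, 0, 0], [0, 0, 0], [0, 0, 0], [0, 0, 0], [0, 0, 0]], dp=[[0.2, 0, 0], [0.2, 0, 0], [0.2, 0, 0], [0.2, 0, 0], [0.2, 0, 0], [0.2, 0, 0], [0.2, 0, 0], [0.2, 0, 0], [0.2, 0, 0], [0.2, 0, 0]], jaw=[-1, -1, -1, -1, -1, -1, -1, -1, -1, -1])

```text
clock: 15.25
tool_pos: [0.6373, -0.0156, 0.0362]
eef_rot: [0.699, 0.716, -0.003, 0.002]
contact_force: [-0.4, -8.0, 6.9]
opening: 1.0
```

Call:
move_arm(turn=[[0, 0, 0], [0, 0, 0], [0, 0, 0], [0, 0, 0], [0, 0, 0], [0, 0, 0], [0, 0, 0], [0, 0, 0], [0, 0, 0], [0, 0, 0]], dp=[[0.2, 0, 0], [0.2, 0, 0], [0.2, 0, 0], [0.2, 0, 0], [0.2, 0, 0], [0.2, 0, 0], [0.2, 0, 0], [0.2, 0, 0], [0.15, 0, 0], [0.1, 0, 0]], jaw=[-1, -1, -1, -1, -1, -1, -1, -1, -1, -1])

```text
clock: 16.08
tool_pos: [0.636, 0.0314, 0.0361]
eef_rot: [0.698, 0.716, -0.002, 0.002]
contact_force: [0.4, -8.1, 5.8]
opening: 1.001
```

Run:
```python
from h import *
snap('side','side8.png');snap('top','top8.png')
a=cv2.imread('pics/side8.png')[90:240,180:330];b=cv2.imread('pics/top8.png')[110:260,140:290]
cv2.imwrite('pics/c8.png',np.hstack([cv2.resize(x,None,fx=2.66,fy=2.66,interpolation=2) for x in(a,b)]))
s=r.get_state();print(s['tool_pos'],s['contact_force'],s['q'])
m,c=blue('top8.png',150);print(c.min(0),c.max(0))
meas('top8.png',(c.min(0)[0]+5,c.min(0)[0]+45),(c.min(0)[1]+4,c.max(0)[1]-15))
```

```text
[0.63600107 0.03220078 0.03604325] [ 0.71819054 -5.01304818  4.04943661] [ 0.11901524  1.01088639 -0.45858319  1.63962839  0.67134551  0.65626753
 -0.674364  ]
[166 152] [233 203]
far x at y= [-0.02087591  0.70948345] resid 8.063460480619539e-17 pt [0.70549178 0.19120917 0.065     ]
left [0.02346498 0.23873728] pt [0.64536534 0.25388077 0.065     ]
```

View pics/c8.png

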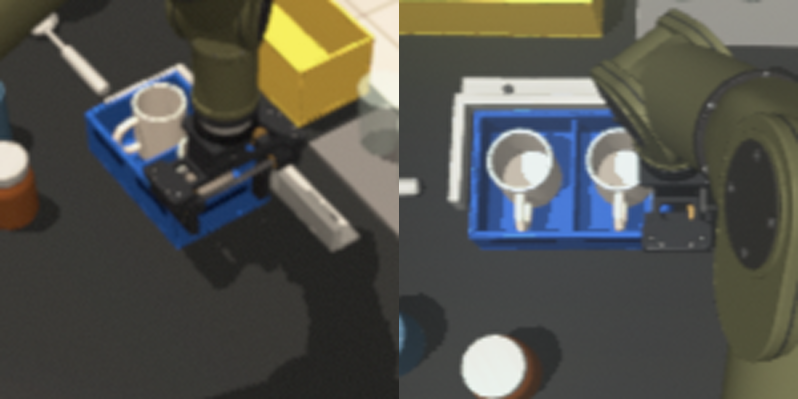

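Call:
move_arm(turn=[[0, 0, 0], [0, 0, 0], [0, 0, 0], [0, 0, 0], [0, 0, 0], [0, 0, 0], [0, 0, 0]], dp=[[0.08, 0, 0], [0.08, 0, 0], [0.08, 0, 0], [0.08, 0, 0], [0.08, 0, 0], [0.08, 0, 0], [0.08, 0, 0]], jaw=[-1, -1, -1, -1, -1, -1, -1])

```text
clock: 16.77
tool_pos: [0.6355, 0.0447, 0.0359]
eef_rot: [0.698, 0.716, -0.003, 0.002]
contact_force: [-0.1, -7.9, 5.7]
opening: 1.002
```

Call:
move_arm(turn=[[0, 0, 0], [0, 0, 0]], dp=[[0.05, 0, 0], [0.05, 0, 0]], jaw=[-1, -1])

```text
clock: 16.93
tool_pos: [0.6354, 0.0474, 0.0359]
eef_rot: [0.698, 0.716, -0.003, 0.002]
contact_force: [0.3, -6.6, 6.1]
opening: 1.002
```

Call:
move_arm(turn=[[0, 0, 0], [0, 0, 0]], dp=[[0.05, 0, 0], [0.05, 0, 0]], jaw=[-1, -1])

```text
clock: 17.1
tool_pos: [0.6354, 0.0489, 0.0359]
eef_rot: [0.698, 0.716, -0.003, 0.002]
contact_force: [1.2, -10.7, 6.2]
opening: 1.005
```

Call:
move_arm(turn=[[0, 0, 0], [0, 0, 0]], dp=[[0.05, 0, 0], [0.05, 0, 0]], jaw=[-1, -1])

```text
clock: 17.27
tool_pos: [0.6353, 0.0488, 0.0359]
eef_rot: [0.699, 0.715, -0.005, 0.003]
contact_force: [-1.0, -14.7, 8.0]
opening: 1.001
```

Call:
move_arm(turn=[[0, 0, 0], [0, 0, 0]], dp=[[0.03, 0, 0], [0, 0, 0]], jaw=[-1, -1])

```text
clock: 17.43
tool_pos: [0.6353, 0.0488, 0.0359]
eef_rot: [0.699, 0.715, -0.005, 0.004]
contact_force: [1.4, -12.9, 8.5]
opening: 0.999
```

Call:
move_arm(turn=[[0, 0, 0], [0, 0, 0], [0, 0, 0], [0, 0, 0], [0, 0, 0], [0, 0, 0], [0, 0, -0.018], [0, 0, -0.018], [0, 0, -0.018], [0, 0, -0.018]], dp=[[-0.4, 0, 0], [-0.8, 0, 0], [-0.8, 0, 0], [0, 0, -0.8], [0, 0, -1], [0, 0, -1], [0, 0, -1], [0, 0, -0.7], [0, 0, 0], [0, 0, 0]], jaw=[-1, -1, -1, -1, -1, -1, -1, -1, -1, -1])

```text
clock: 18.27
tool_pos: [0.6369, 0.0084, 0.1495]
eef_rot: [0.516, 0.856, 0.001, 0.0]
contact_force: [0.2, -0.6, 0.1]
opening: 1.0
```

Call:
move_arm(turn=[[0, 0, -0.018], [0, 0, -0.018], [0, 0, -0.018], [0, 0, -0.018], [0, 0, -0.018], [0, 0, -0.018], [0, 0, -0.018], [0, 0, -0.018], [0, 0, -0.018], [0, 0, -0.016]], dp=[[0, 0, 0], [0, 0, 0], [0, 0, 0], [0, 0, 0], [0, 0, 0], [0, 0, 0], [0, 0, 0], [0, 0, 0], [0, 0, 0], [0, 0, 0]], jaw=[-1, -1, -1, -1, -1, -1, -1, -1, -1, -1])

```text
clock: 19.1
tool_pos: [0.6359, 0.008, 0.1477]
eef_rot: [-0.017, 1.0, 0.0, -0.001]
contact_force: [-0.3, 0.1, 0.3]
opening: 1.0
```

Run:
```python
from h import *
snap('top','top9.png')
s=r.get_state();print(s['tool_pos'],s['contact_force'],s['q'],s['eef_rot']);print(R.from_quat(s['eef_rot']).as_matrix())
m,c=blue('top9.png',150);print(c.min(0),c.max(0))
meas('top9.png',(c.min(0)[0]+5,c.min(0)[0]+45),(c.min(0)[1]+4,c.max(0)[1]-15))
b=cv2.imread('pics/top9.png')[120:270,120:320];cv2.imwrite('pics/c9.png',cv2.resize(b,None,fx=3.8,fy=3.8,interpolation=2))
```

```text
[0.63587986 0.00786019 0.14750947] [ 0.25029009  0.55089572 -0.3725848 ] [ 0.38139993  0.97581154 -0.94199549  1.5871905   0.878504    1.05269977
  0.79250475] [-1.86122750e-02  9.99825977e-01  3.76049022e-04 -1.20723732e-03]
[[-9.99304252e-01 -3.72171641e-02 -2.42805272e-03]
 [-3.72189800e-02  9.99306884e-01  7.07028296e-04]
 [ 2.40005621e-03  7.96906028e-04 -9.99996802e-01]]
[160 152] [236 203]
far x at y= [-0.02087591  0.70948345] resid 5.295426327528139e-17 pt [0.70513544 0.20827867 0.065     ]
left [0.01038161 0.26090766] pt [0.64507944 0.26760462 0.065     ]
```

View pics/c9.png

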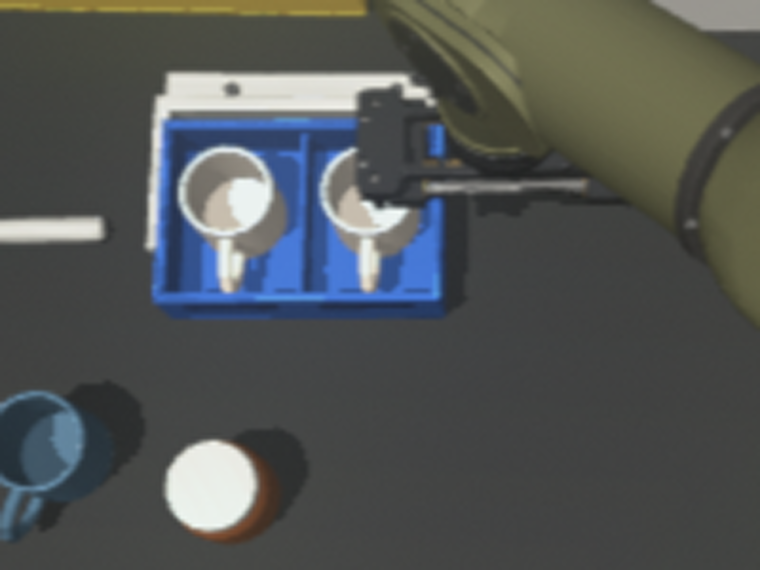

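Call:
move_arm(turn=[[0, 0, 0.0032], [0, 0, 0], [0, 0, 0], [0, 0, 0], [0, 0, 0], [0, 0, 0], [0, 0, 0], [0, 0, 0], [0, 0, 0]], dp=[[0, 0, 0], [1, 0, 0], [1, 0.2, 0], [1, 0.8, 0], [1, 1, 0], [1, 1, 0], [0.4, 1, 0], [0, 1, 0], [0, 1, 0]], jaw=[-1, -1, -1, -1, -1, -1, -1, -1, -1])

```text
clock: 19.9
tool_pos: [0.4991, 0.1576, 0.1483]
eef_rot: [-0.002, 1.0, -0.0, -0.001]
contact_force: [1.3, 0.1, 0.6]
opening: 1.0
```

Run:
```python
from h import *
s=r.get_state();print(s['tool_pos'],s['q'],s['eef_rot']);print(R.from_quat(s['eef_rot']).as_matrix())
```

```text
[0.49907667 0.15764226 0.14827821] [ 0.13000374  0.85191334 -0.92003483  1.93321282  0.91955692  0.85165851
  0.27782622] [-2.23120513e-03  9.99996903e-01 -4.10494444e-04 -1.02353623e-03]
[[-9.99987948e-01 -4.46323675e-03 -2.04523432e-03]
 [-4.46155613e-03  9.99989706e-01 -8.25553784e-04]
 [ 2.04889791e-03 -8.16418907e-04 -9.99997568e-01]]
```

Call:
move_arm(turn=[[0, 0, -0.002], [0, 0, 0], [0, 0, 0], [0, 0, 0], [0, 0, 0], [0, 0, 0], [0, 0, 0], [0, 0, 0], [0, 0, 0]], dp=[[-0.9, 0.3, 0], [0, 0, 1], [0, 0, 1], [0, 0, 1], [0, 0, 1], [0, 0, 0.4], [-0.2, 0, 0], [-0.2, 0, 0], [-0.15, 0, 0]], jaw=[-1, -1, -1, -1, -1, -1, -1, -1, -1])

```text
clock: 20.65
tool_pos: [0.5377, 0.1651, 0.0392]
eef_rot: [-0.009, 1.0, 0.0, 0.0]
contact_force: [1.0, -0.1, 0.7]
opening: 1.001
```

Run:
```python
from h import *
snap('top','top10.png');snap('side','side10.png')
s=r.get_state();print(s['tool_pos'],s['contact_force'],s['q']);print(R.from_quat(s['eef_rot']).as_matrix()[:2,:2])
b=cv2.imread('pics/top10.png')[120:270,120:270];a=cv2.imread('pics/side10.png')[90:240,160:310];cv2.imwrite('pics/c10.png',cv2.resize(np.hstack([a,b]),None,fx=2.66,fy=2.66,interpolation=2))
```

```text
[0.53794394 0.16480196 0.0392139 ] [-0.33690855  0.60374682 -0.26095905] [ 0.06077604  1.03906452 -0.79124902  1.86652422  1.10591052  0.75515739
  0.20885469]
[[-0.99984026 -0.01784119]
 [-0.01784014  0.99984037]]
```

View pics/c10.png

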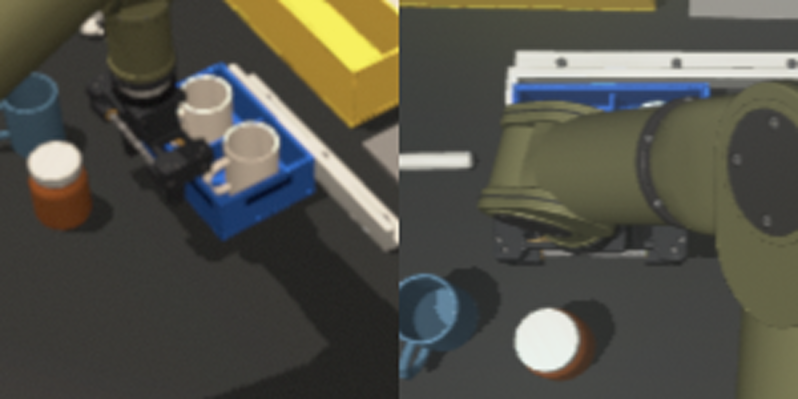

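Call:
move_arm(turn=[[0, 0, 0], [0, 0, 0], [0, 0, 0], [0, 0, 0], [0, 0, 0], [0, 0, 0], [0, 0, 0], [0, 0, 0], [0, 0, 0], [0, 0, 0]], dp=[[-0.15, 0, 0], [-0.15, 0, 0], [-0.15, 0, 0], [-0.15, 0, 0], [-0.12, 0, 0], [-0.1, 0, 0], [-0.1, 0, 0], [-0.1, 0, 0], [-0.1, 0, 0], [-0.1, 0, 0]], jaw=[-1, -1, -1, -1, -1, -1, -1, -1, -1, -1])

```text
clock: 21.58
tool_pos: [0.5631, 0.165, 0.0376]
eef_rot: [-0.011, 1.0, -0.001, -0.004]
contact_force: [-7.9, -1.2, 6.6]
opening: 0.998
```

Call:
move_arm(turn=[[0, 0, 0], [0, 0, 0]], dp=[[-0.06, 0, 0], [-0.06, 0, 0]], jaw=[-1, -1])

```text
clock: 21.75
tool_pos: [0.5661, 0.1651, 0.0376]
eef_rot: [-0.011, 1.0, -0.001, -0.004]
contact_force: [-8.4, -0.2, 7.1]
opening: 0.999
```

Call:
move_arm(turn=[[0, 0, 0], [0, 0, 0]], dp=[[-0.05, 0, 0], [-0.05, 0, 0]], jaw=[-1, -1])

```text
clock: 21.92
tool_pos: [0.5685, 0.1651, 0.0376]
eef_rot: [-0.011, 1.0, -0.001, -0.004]
contact_force: [-8.6, -0.5, 6.2]
opening: 1.002
```

Call:
move_arm(turn=[[0, 0, 0], [0, 0, 0]], dp=[[-0.05, 0, 0], [-0.05, 0, 0]], jaw=[-1, -1])

```text
clock: 22.08
tool_pos: [0.571, 0.1651, 0.0376]
eef_rot: [-0.011, 1.0, -0.001, -0.004]
contact_force: [-8.8, -0.4, 6.8]
opening: 1.0
```

Call:
move_arm(turn=[[0, 0, 0], [0, 0, 0]], dp=[[-0.05, 0, 0], [-0.05, 0, 0]], jaw=[-1, -1])

```text
clock: 22.25
tool_pos: [0.5712, 0.1651, 0.0375]
eef_rot: [-0.011, 1.0, -0.001, -0.006]
contact_force: [-15.9, -0.9, 11.4]
opening: 1.0
```

Call:
move_arm(turn=[[0, 0, 0], [0, 0, 0]], dp=[[-0.05, 0, 0], [-0.05, 0, 0]], jaw=[-1, -1])

```text
clock: 22.42
tool_pos: [0.5713, 0.1652, 0.0375]
eef_rot: [-0.011, 1.0, -0.002, -0.008]
contact_force: [-21.1, -1.9, 15.5]
opening: 0.999
```

Call:
move_arm(turn=[[0, 0, 0], [0, 0, 0], [0, 0, 0], [0, 0, 0], [0, 0, 0], [0, 0, 0], [0, 0, 0], [0, 0, 0], [0, 0, 0], [0, 0, 0]], dp=[[0.4, 0, 0], [0.8, 0, 0], [0.6, 0, 0], [0, 0, -0.8], [0, 0, -1], [0, 0, -1], [0, 0, -1], [0, -0.8, -0.8], [0, -1, 0], [0, -1, 0]], jaw=[-1, -1, -1, -1, -1, -1, -1, -1, -1, -1])

```text
clock: 23.25
tool_pos: [0.5371, 0.0946, 0.1544]
eef_rot: [-0.011, 1.0, 0.0, 0.001]
contact_force: [-1.2, -0.1, -0.8]
opening: 0.998
```

Call:
move_arm(turn=[[0, 0, 0.018], [0, 0, 0.018], [0, 0, 0.018], [0, 0, 0.018], [0, 0, 0.018], [0, 0, 0.018], [0, 0, 0.018], [0, 0, 0.018], [0, 0, 0.018], [0, 0, 0.018]], dp=[[0, -1, 0], [0, -1, 0], [0, -1, 0], [0, -1, 0], [0, 0, 0], [0, 0, 0], [0, 0, 0], [0, 0, 0], [0, 0, 0], [0, 0, 0]], jaw=[-1, -1, -1, -1, -1, -1, -1, -1, -1, -1])

```text
clock: 24.08
tool_pos: [0.5215, -0.0037, 0.1529]
eef_rot: [0.53, 0.848, -0.001, -0.001]
contact_force: [-0.2, 0.6, -0.4]
opening: 0.997
```

Run:
```python
from h import *
snap('top','top11.png');snap('side','side11.png')
s=r.get_state();print(s['tool_pos'],s['contact_force'],s['q']);print(R.from_quat(s['eef_rot']).as_matrix()[:2,:2])
m,c=blue('top11.png',150);print(c.min(0),c.max(0))
meas('top11.png',(165,230),(152,182))
b=cv2.imread('pics/top11.png')[120:270,120:270];a=cv2.imread('pics/side11.png')[90:240,160:310];cv2.imwrite('pics/c11.png',cv2.resize(np.hstack([a,b]),None,fx=2.66,fy=2.66,interpolation=2))
```

```text
[ 0.52158851 -0.00358978  0.1530928 ] [-0.29044135 -0.71836058 -0.52920239] [ 0.31116698  0.75838813 -0.6599136   1.94212919  0.72096309  0.6941914
 -0.33668685]
[[-0.44391357  0.89606835]
 [ 0.89606956  0.44391235]]
[160 147] [236 197]
far x at y= [-0.01503451  0.72109774] resid 0.0012210541844720512 pt [0.71849091 0.17338977 0.065     ]
left [0.00488264 0.26443607] pt [0.65968639 0.26765708 0.065     ]
```

View pics/c11.png

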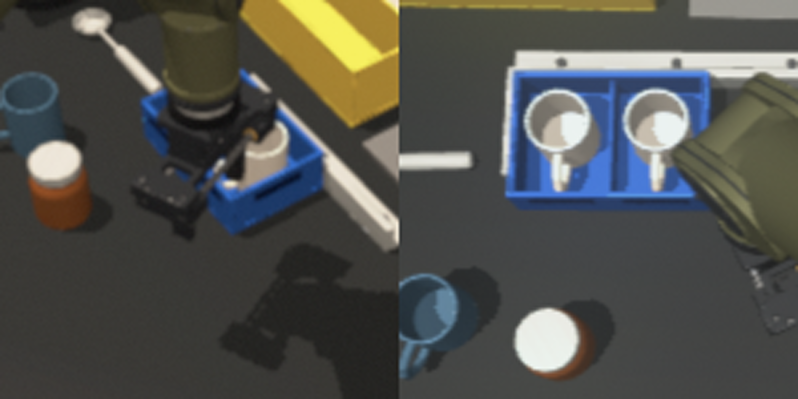

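Call:
move_arm(turn=[[0, 0, 0.0177], [0, 0, 0.0177], [0, 0, 0.0177], [0, 0, 0.0174], [0, 0, 0], [0, 0, 0], [0, 0, 0], [0, 0, 0], [0, 0, 0], [0, 0, 0]], dp=[[0, 0, 0], [0, 0, 0], [0, 0, 0], [0, 0, 0], [-0.1, 0.9, 0], [-0.1, 0.9, 0], [-0.1, 0.9, 0], [0, 0.9, 0], [0, 0.9, 0], [0, 0.5, 0]], jaw=[-1, -1, -1, -1, -1, -1, -1, -1, -1, -1])

```text
clock: 25.02
tool_pos: [0.6488, -0.0092, 0.1525]
eef_rot: [0.7, 0.714, -0.0, -0.0]
contact_force: [0.3, -0.2, -0.3]
opening: 1.0
```

Run:
```python
from h import *
snap('top','top12.png')
s=r.get_state();print(s['tool_pos'],s['q']);print(R.from_quat(s['eef_rot']).as_matrix()[:2,:2])
```

```text
[ 0.65035004 -0.00898732  0.15240787] [ 0.23914295  0.87591436 -0.57190856  1.54967388  0.56644654  0.8845256
 -0.51518378]
[[-0.01888437  0.99982038]
 [ 0.99982129  0.01888294]]
```

Yaw is good. Next, descend and nudge gently toward the stop.

Call:
move_arm(turn=[[0, 0, 0], [0, 0, 0], [0, 0, 0], [0, 0, 0], [0, 0, 0], [0, 0, 0], [0, 0, 0], [0, 0, 0], [0, 0, 0]], dp=[[0, 0, 1], [0, 0, 1], [0, 0, 1], [0, 0, 1], [0, 0, 0.6], [0.4, 0, 0], [0.5, 0, 0], [0.5, 0, 0], [0.4, 0, 0]], jaw=[-1, -1, -1, -1, -1, -1, -1, -1, -1])

```text
clock: 25.82
tool_pos: [0.6464, 0.0396, 0.0396]
eef_rot: [0.7, 0.714, 0.001, -0.0]
contact_force: [0.0, -0.1, 0.3]
opening: 0.999
```

Call:
move_arm(turn=[[0, 0, 0], [0, 0, 0], [0, 0, 0], [0, 0, 0], [0, 0, 0]], dp=[[0.1, 0, 0], [0.08, 0, 0], [0.08, 0, 0], [0.08, 0, 0], [0.08, 0, 0]], jaw=[-1, -1, -1, -1, -1])

```text
clock: 26.23
tool_pos: [0.6454, 0.0455, 0.0377]
eef_rot: [0.701, 0.713, -0.001, -0.0]
contact_force: [0.5, -0.2, 0.5]
opening: 1.001
```

Call:
move_arm(turn=[[0, 0, 0], [0, 0, 0]], dp=[[0.05, 0, 0], [0, 0, 0]], jaw=[-1, -1])

```text
clock: 26.4
tool_pos: [0.6453, 0.0476, 0.0376]
eef_rot: [0.701, 0.713, -0.001, -0.001]
contact_force: [0.6, -0.2, 1.0]
opening: 0.998
```

Call:
move_arm(turn=[[0, 0, 0], [0, 0, 0]], dp=[[0.05, 0, 0], [0.05, 0, 0]], jaw=[-1, -1])

```text
clock: 26.57
tool_pos: [0.6451, 0.0493, 0.0375]
eef_rot: [0.701, 0.713, -0.001, -0.0]
contact_force: [0.3, -3.6, 1.1]
opening: 1.003
```

Call:
move_arm(turn=[[0, 0, 0], [0, 0, 0]], dp=[[0.05, 0, 0], [0.05, 0, 0]], jaw=[-1, -1])

```text
clock: 26.73
tool_pos: [0.6449, 0.0496, 0.0375]
eef_rot: [0.701, 0.713, -0.003, 0.001]
contact_force: [-0.5, -6.0, 2.0]
opening: 1.002
```

Call:
move_arm(turn=[[0, 0, 0], [0, 0, 0]], dp=[[0.05, 0, 0], [0.03, 0, 0]], jaw=[-1, -1])

```text
clock: 26.9
tool_pos: [0.6448, 0.0496, 0.0374]
eef_rot: [0.702, 0.713, -0.004, 0.002]
contact_force: [0.0, -10.5, 4.0]
opening: 1.001
```

Call:
move_arm(turn=[[0, 0, 0], [0, 0, 0], [0, 0, 0]], dp=[[0.06, 0, 0], [0.06, 0, 0], [0, 0, 0]], jaw=[-1, -1, -1])

```text
clock: 27.15
tool_pos: [0.6446, 0.0496, 0.0375]
eef_rot: [0.702, 0.712, -0.006, 0.003]
contact_force: [-1.4, -12.7, 4.9]
opening: 1.003
```

Call:
move_arm(turn=[[0, 0, 0], [0, 0, 0], [0, 0, 0], [0, 0, 0], [0, 0, 0], [0, 0, 0], [0, 0, 0], [0, 0, 0], [0, 0, 0], [0, 0, 0]], dp=[[-0.3, 0, 0], [-0.8, 0, 0], [-0.9, 0, 0], [-0.8, 0, 0], [0, 0, -1], [0, 0, -1], [0, 0, -1], [0, 0, -1], [-1, 0, -1], [-1, -1, -1]], jaw=[-1, -1, -1, -1, -1, -1, -1, -1, -1, -1])

```text
clock: 27.98
tool_pos: [0.6273, -0.0589, 0.1886]
eef_rot: [0.7, 0.714, 0.003, 0.0]
contact_force: [1.1, -2.2, 0.2]
opening: 1.0
```

Call:
move_arm(turn=[[0, 0, 0], [0, 0, 0], [0, 0, 0], [0, 0, 0], [0, 0, 0], [0, 0, 0]], dp=[[-1, -1, 0], [-1, -1, 0], [-1, -0.5, 0], [-1, 0, 0], [0, 0, 0], [0, 0, 0]], jaw=[-1, -1, -1, -1, -1, -1])

```text
clock: 28.48
tool_pos: [0.5626, -0.164, 0.1869]
eef_rot: [0.702, 0.712, -0.0, -0.0]
contact_force: [-0.0, 1.6, 0.3]
opening: 1.003
```

Run:
```python
from h import *
snap('top','top13.png');snap('side','side13.png')
s=r.get_state();print(s['clock'],s['tool_pos'],s['contact_force'],s['q'])
meas('top13.png',(165,230),(152,182))
f='side13.png'
C=np.array([.7213,.272]);a=.017;ux=np.array([np.cos(a),np.sin(a)]);uy=np.array([-np.sin(a),np.cos(a)])
b=cv2.imread('pics/top13.png')[120:270,110:260];a_=cv2.imread('pics/side13.png')[80:230,170:320];cv2.imwrite('pics/c13.png',cv2.resize(np.hstack([a_,b]),None,fx=2.66,fy=2.66,interpolation=2))
```

```text
28.5833 [ 0.56319832 -0.1610328   0.18710802] [0.28527934 0.42620265 0.6327144 ] [ 0.54914294  0.76280166 -0.61769959  1.72526421  0.56538075  0.83996285
 -0.3080375 ]
far x at y= [-0.0168874   0.72086678] resid 0.0005901670268792232 pt [0.71793919 0.17335948 0.065     ]
left [0.00170992 0.26681099] pt [0.65968052 0.26793899 0.065     ]
```

View pics/c13.png

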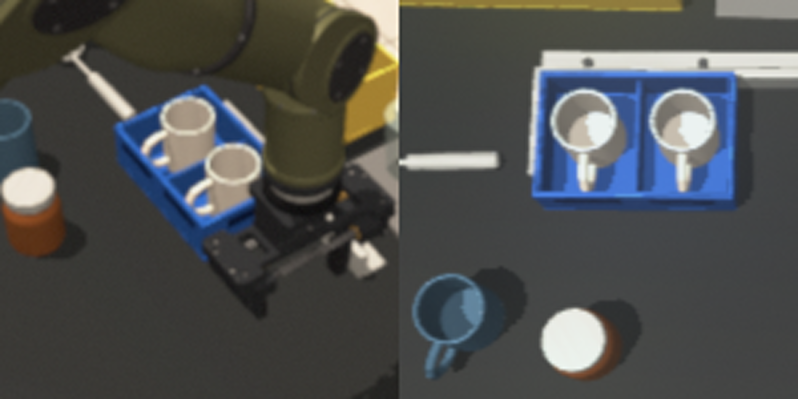

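View pics/top13.png

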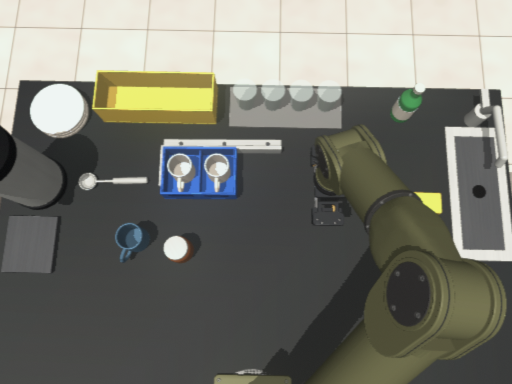

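Run:
```python
from h import *
f='top13.png';b=cv2.imread('pics/'+f)
for u in (175,200,225): print(u,[tuple(int(x) for x in b[v,u]) for v in range(139,153)])
for v in (165,180): print(v,[tuple(int(x) for x in b[v,u]) for u in range(156,166)])
C=np.array([.7213,.272]);t=.017;Rm=np.array([[np.cos(t),-np.sin(t)],[np.sin(t),np.cos(t)]])
P=lambda x,y,z:np.r_[C+Rm@[x,y],z]
print('expect far edge',proj(f,[P(0,-.03,.065),P(0,-.1,.065),P(0,-.17,.065)]))
print('expect left edge',proj(f,[P(-.02,0,.065),P(-.07,0,.065),P(-.11,0,.065)]))
print('rail inner top',proj(f,[P(0,-.23,.04),P(0,-.3,.04)]))
for u in (245,265): print(u,b[139:156,u].mean(1).astype(int))
```

```text
175 [(171, 181, 181), (214, 223, 224), (218, 226, 227), (215, 224, 224), (216, 224, 224), (213, 222, 223), (203, 210, 210), (196, 167, 147), (195, 122, 85), (179, 105, 67), (116, 73, 53), (101, 66, 50), (101, 66, 50), (101, 66, 50)]
200 [(146, 154, 154), (209, 219, 220), (218, 225, 225), (217, 224, 225), (214, 221, 222), (214, 221, 222), (215, 218, 214), (180, 158, 143), (224, 142, 94), (208, 120, 75), (127, 79, 56), (137, 84, 58), (156, 93, 62), (159, 94, 62)]
225 [(148, 154, 155), (214, 222, 222), (205, 216, 216), (139, 145, 144), (116, 119, 118), (111, 114, 113), (127, 130, 129), (184, 173, 166), (221, 140, 101), (207, 119, 74), (121, 74, 53), (103, 67, 50), (103, 67, 50), (103, 66, 50)]
165 [(68, 69, 68), (69, 69, 68), (75, 77, 76), (122, 127, 127), (195, 200, 199), (214, 194, 181), (203, 143, 112), (199, 116, 72), (149, 87, 55), (92, 59, 44)]
180 [(69, 69, 68), (71, 71, 69), (101, 104, 103), (185, 191, 190), (198, 188, 180), (211, 146, 115), (213, 123, 75), (154, 88, 54), (94, 59, 41), (83, 53, 39)]
expect far edge [[173.04237961 145.68162046]
 [197.56518608 145.77242857]
 [222.0877934  145.86323593]]
expect left edge [[162.15804061 152.3430795 ]
 [161.21027315 169.29991336]
 [160.43999227 183.08127369]]
rail inner top [[243.47769921 148.69567056]
 [267.53036193 148.78472675]]
245 [124 217 223 221 222 220 182 219 225 224 143 113 109 104  81  72  70]
265 [122 215 223 203 187 184 193 217 220 220 149 110 105 100  83  70  68]
```

View pics/side13.png

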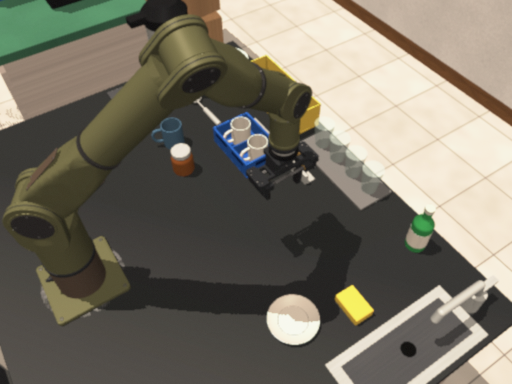

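The rack sits in the corner with both mugs upright. The saucer (293,319), sponge (354,304), jar (182,160), blue mug (168,133) and spoon are where they were at the start. The gripper is clear, so I'm handing in.

```bash
python3 -c "
from plant import r
print(r.finish_job())"
```

```text
the job is handed in; nothing more can be done
None
```

The blue rack is in the corner of the steel guide, flush against both the long rail and the end stop. I handed the job in at about 28.6 s of the 72 s allowed.

**What I did:** I pushed only on the outer walls with the open fingers. First I squared the rack parallel to the rail, then slid it left to the end stop. Next I pushed it onto the rail, gave it a last gentle nudge against the stop, and moved clear.

**Last checks:**
- **Contact:** the rack stopped moving at 21 N against the rail and 13 N against the stop. Sliding it freely took about 8 N.
- **Position:** in the last top view, the rack's rim edges are within about 0.3 pixel (1 mm) of where they should be when home. The rack's far side is parallel to the rail to within 0.001 rad.
- **Mugs and other objects:** both mugs are standing, and everything else on the counter looks unmoved.
- **Robot:** nothing was touching the gripper.

**Disagreement:** a rougher colour-mask measurement put the far side 4–5 mm and the left side about 3.5 mm short of the guide. The mask leaves out the mixed-colour pixels along the rim. The pixel comparison and the force stops both point to a flush fit, so I relied on those.

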